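# Offer an offset lever up to its leaf drill jig

## Task

Swing the hinged leaf of the drill jig right back until it leans open on its stop, then lift the red-brown offset lever by its balance point and, keeping it level and clear of the jig, bring it above the jig with its big bore over the locating post and its small end over the nest. Finish while holding it there, level and still, with about 30 mm clear between its underside and the top of the post, so that the post can be oiled before it is lowered on. Leave the other things on the bench where they are.

Things in the scene. Friction and masses are not known exactly. Their poses are not given: they have to be found in the camera images.
- lever_balance (a point): Balance point (centre of mass) of the offset lever, a red-brown iron casting, 228 mm long, 0.6 to 0.85 kg, lying flat. It lies in the straight arm (18 mm wide; underside 8 mm, top 26 mm above the bench), 17 mm above the bench, 55.4 mm from the big boss's axis, 30 mm clear of that boss's side. x: along the arm to the small boss; z up. Grasp across the arm (along y).
- lever_bore (a point): Centre of the lever's big bore at the underside: 55.4 mm back along x from the balance point and 17 mm below it. Big boss 50 mm across, 37 mm tall, bore 24 mm. Same axes as the balance point.
- lever_eye (a point): Centre of the lever's small hole at the underside: 134.6 mm ahead along x of the balance point (190 mm from the bore) and 17 mm below it. Small boss 26 mm across, 25 mm tall, hole 12 mm.
- jig_post (a point): Top centre of the jig's locating post, 62 mm above the bench: steel pin 22 mm across on a round seat 58 mm across, 30 mm high. The jig's dark base, 300 x 120 x 18 mm, is fixed to the bench. x: from the post to the nest (190 mm) and the hinge (235 mm), as the loaded lever's x will point; z up. Between post and nest, with the leaf open, nothing stands above 62 mm.
- jig_nest (a point): Centre of the top of the round rest pad for the small boss, 30 mm above the bench, 190 mm along x from the post; steel cheeks up to 58 mm high stand either side of it, 38 mm apart.
- leaf_hinge (a point): Centre of the leaf's hinge pin, 65 mm above the bench, 235 mm along the jig's x from the post; the pin is level, along the jig's y. The frame is the jig's. The leaf is a bright steel plate 88 mm wide, 14 mm thick, reaching 85 mm from the pin towards the post, with a brass drill bush.
- leaf_handle (a point): Centre of the leaf's bow handle: a round black bar 12 mm across, 86 mm long, parallel to the pin, on two 10 mm stems 76 mm apart, 50 mm beyond the plate's edge and 30 mm above its mid-plane; fingers fit round it between the stems. Shut: 95 mm above the bench, 132 mm from the pin towards the post (0.224 rad above level). Arc of 135 mm about the pin; it may turn in the fingers.
- jig_leaf (a joint): Angle of the leaf about its pin: 0 shut (level, starts so), growing as the bar rises and goes over away from the post; 1.57 upright, 1.92 leaning back on its stop. No latch, little friction, 0.5 kg: let go below about 1.5 it falls shut, beyond that it tips over gently and stays on its stop.
- washer: Bystander: bright steel clamping washer, 40 mm across, 7 mm thick, lying flat beside the jig; to be left where it is.
- nut: Bystander: dark steel nut, 30 mm across corners, 14 mm tall, beside the jig; to be left where it is.
- hammer: Bystander: hammer with a pale wooden handle, lying on the bench beyond the lever; to be left where it is.
- wrench: Bystander: steel wrench lying on the bench beyond the jig; to be left where it is.
- brush: Bystander: chip brush with a dark wooden handle, lying between the robot and the jig; to be left where it is.
- caliper: Bystander: slide caliper, 220 mm long, lying between the robot and the lever; to be left where it is.
- oiler: Bystander: amber oil bottle with a black spout, 68 mm across, 180 mm tall, standing beyond the lever; to be left where it is.
- bracket: Bystander: grey cast-iron angle bracket, 90 x 60 x 72 mm, lying at the right; to be left where it is.
Things that resemble listed ones, but are neither listed nor needed, are in the scene too. Of the things that look like the part that bears lever_balance, the largest one is meant.

How it is judged:
On the way, in this order (a step that is already met when the one before it is completed fails the run):
1. the jig's leaf leans open, the lever still on the bench (value of joint jig_leaf above 1.75 rad and height (world z) of lever_bore below 0.02 m), for 0.2 s.
2. the lever is off the bench, level, gripped at its balance point (value of joint jig_leaf above 1.75 rad and angle between lever_balance's own z axis and vertical below 0.07 rad and horizontal distance between the grasp point and lever_balance below 0.02 m and contact force between the fingers and lever above 3 N and height (world z) of lever_bore above 0.04 m), for 0.2 s.
At the end, for the whole second after the job is handed in: Leaf past 1.75 rad. Fingers grip the lever within 20 mm of its balance point (in plan). Lever level within 0.07 rad, still, clear of the jig, bore within 8 mm of the post axis, small end within 12 mm of the nest axis, underside 10 to 50 mm above the post top (value of joint jig_leaf above 1.75 rad and angle between lever_balance's own z axis and vertical below 0.07 rad and horizontal distance between the grasp point and lever_balance below 0.02 m and contact force between the fingers and lever above 3 N and horizontal distance between lever_bore and jig_post below 0.008 m and horizontal distance between lever_eye and jig_nest below 0.012 m and height (world z) of lever_bore between 0.072 and 0.112 m and contact force between lever and jig below 0.5 N and linear speed of lever below 0.03 m/s and angular speed of lever below 0.15 rad/s); the arm keeps its last pose, push and grip.
It fails at once if the lever tips more than 0.25 rad (angle between lever_balance's own z axis and vertical above 0.25 rad).
It fails at once if the lever knocks the jig (contact force between lever and jig above 3 N).
It fails at once if a bystander is moved by more than 30 mm (distance of any of washer, nut, hammer, wrench, brush, caliper, oiler, bracket from where it was at the start of the episode above 0.03 m).
It also fails if it takes over 64 s, if anything falls off the work surface, if the arm or the gripper's body presses on something with over 40 N, if the wrist force passes 120 N, or if a joint passes its speed limit or range.

## Robot

A 6-joint arm with a two-finger parallel gripper is mounted at the origin on the work surface. World frame = base frame: x ahead of the robot, y to its left, z up, the work surface at z = 0. Lengths are in m, angles in rad, forces in N, time in s.
With the tool pointing down it reaches from about 0.15 to 0.775 m from the base axis. Payload 6.1 kg.
Tool frame: the origin (TCP) lies midway between the tips of the shut fingers; the grasp point (between the pads) lies robot.hold_point_z behind it (robot.hold_point_z is the distance from the TCP to the grasp point, in m); z points along the fingers, x is the direction in which the jaws open and shut, and the axes are right-handed (so a half turn about z gives the same grasp; the last joint's range is limited). The gripper opens to 85 mm and grips with 20 to 120 N. Pads are 22 mm wide; open, the fingers measure 114 mm over their backs; the gripper's body (76 mm by 85 mm) begins 54 mm behind the grasp point. The pads swing forward as they close: fully open they stand 13 mm farther back than shut.
Start: joints at [1.153, 0.126, -0.04, 1.405, 0, 1.571], TCP at [0.213, 0.48, 0.231] pointing down, gripper open.
Joint ranges: [-2.72, 2.72], [-0.95, 1.95], [-1.27, 1.35], [-1.78, 2.02], [-1.46, 1.47], [-3.14, 3.14]. Speed limits (rad/s): [2.39, 2.39, 3.01, 3.14, 3.14, 3.14].

## Interface

Orientations are given as [roll, pitch, yaw] about the fixed x, y, z axes, in that order (R = Rz(yaw) Ry(pitch) Rx(roll)).
In Python, from rig import robot, grab_frame, get_calibration, finish_job, spotter gives the robot as it stands. The module is installed in compiled form; this text tells all that it offers.
- The arm moves only by the tool play_rows, never from a script. Its argument "moves" is a list of rows, each an object with "translation": the shift along the tool's x, y, z scaled (see below), a list of three; "rot": the turn, a rotation vector about the tool's x, y, z scaled (see below), a list of three; "gripper": the opening, from -1 (shut) to 1 (fully open). In form: [{"translation": [tx, ty, tz], "rot": [wx, wy, wz], "gripper": gripper}, ...]. A call has 1 to 10 rows; each row shifts and turns the commanded pose from where the row before left it, along the tool's axes as they then stand; what a row does not reach is not made up. The controller multiplies each number of a shift by 3 cm and each number of a turn by 6 degrees. A row lasts 1/10 s, in which the tool goes at most 50 mm and 8.59 degrees, less where a joint would pass 70% of its speed; a pose out of reach is approached as far as the arm can. A call with a number of a shift or a turn outside -1 to 1 is refused whole. A call with a gripper value outside its range is refused whole. The fingers move at their own pace and stop on an object; the grip force is fixed at half the most. Time passes only in rows, so rows that do not move let the fingers close. It gives the time, the measured TCP pose, the force and the opening at its end, in the units of the state.
- robot.read_state(): the state, without advancing time (a new reading comes with each control period).
- grab_frame(name): name is "side" or "top" or "wrist"; returns the picture (384x512x3 uint8, blue, green, red); there is no depth.
- get_calibration(name): a dict with "fx", "fy", "cx", "cy" (pixels), "pose" (4x4, takes a point from camera to world coordinates); the wrist camera has in their place "T_tool_cam" (4x4, takes a point from camera to tool coordinates, whose origin is the TCP and whose axes are the tool frame's). Camera axes: x right, y down, z forward; pixel columns grow to the right and rows downward; lengths in m; the calibration is good to about 2 mm. A picture is of the moment at which its call begins: read the wrist's pose just before it. get_calibration takes no time and is no camera call.
- finish_job(): hands the job in, once; it reports no verdict.
Trained networks look in the newest picture that a camera, given by its name, has taken for a name from the list of things; names that differ only in an ending like _2 or _b are one class to them, and where a whole thing is asked for, a point or a joint stands for the part that bears it (a point fixed in the world has none). Each returns a list of dicts, best first, with "score" (0 to 1); they miss things now and then, are a little off and sometimes report something else, mostly with a low value. They report only what shows in the picture. A call takes as long as a camera call. They do not tell look-alikes from the thing itself.
- spotter.spot_in(camera, thing): "uv" ([column, row] in pixels, amid what is visible of it).
The state is a dict: "t": time; "q": joint angles; "qvel": joint speeds; "tau": joint torques, N m; "tcp_pos": TCP position; "eef_rot": TCP orientation; "ft_force": force on the tool from outside, world axes, zero at the start; "moment": the same for the moment, N m; "width": finger opening in m.
Only numpy, scipy, OpenCV 4.12 (cv2) and the standard library are available. Lean on these libraries where they do the work, as an engineer would, in place of code of your own. Each camera call takes 0.05 s, during which the arm holds its last target.

## Working session

There is one attempt and no reset: what is moved stays moved. The work goes in short steps, Python scripts to look and compute and a tool call to move; the robot and the scene stay as the last step left them, time stands still between calls to the robot, and variables do not carry over. Pictures are saved under pics/ and viewed, and the job is handed in when it is done.

Besides the shell and the picture viewer there is one more tool, called after "Emit:" as name(argument=value, ...) on one line, values as JSON. play_rows: Moves the arm, as the interface text tells. Shifts and turns lie within -1 to 1; 1 stands for 3 cm of shift or 6 degrees of turn. Its arguments: {"type":"object","properties":{"moves":{"type":"array","items":{"type":"object","properties":{"translation":{"type":"array","items":{"type":"number","minimum":-1,"maximum":1}},"rot":{"type":"array","items":{"type":"number","minimum":-1,"maximum":1}},"gripper":{"type":"number"}}}}},"required":["moves"]}

```bash
mkdir -p pics; ls; python3 - <<'E'
from rig import robot, grab_frame, get_calibration, spotter
import cv2
s=robot.read_state(); print(s); print(robot.hold_point_z)
for n in ["side","top","wrist"]:
    cv2.imwrite(f"pics/{n}0.png",grab_frame(n)); print(n,get_calibration(n))
print(robot.read_state()["t"])
E
```

```text
pics
{'t': 0.0, 'q': array([ 1.15299468e+00,  1.26370913e-01, -4.06265060e-02,  1.40539117e+00,
        1.92718713e-06,  1.57079516e+00]), 'qvel': array([ 1.36313412e-03, -3.75048567e-04,  7.88099862e-04,  9.00853906e-04,
        9.79358314e-05, -1.22188422e-03]), 'tau': array([ 8.28908887e-04, -4.35915756e+01,  3.52925205e+01,  1.73480163e-02,
        8.04256229e-05,  5.63009905e-07]), 'tcp_pos': array([0.21285173, 0.47946374, 0.23052477]), 'eef_rot': array([-3.14159072e+00,  1.59226264e-03,  1.15299585e+00]), 'ft_force': array([ 0.57414362,  0.55957533, -0.37992614]), 'moment': array([-0.02224983, -0.03389165, -0.00495104]), 'width': 0.08537199730124169}
0.0187
side {'fx': 435.1314442447912, 'fy': 435.1314442447912, 'cx': 255.37295056345621, 'cy': 187.49079683312675, 'pose': array([[ 0.73113824, -0.38679541,  0.56198415, -0.31460077],
       [-0.68203522, -0.39475748,  0.61562528, -1.14289408],
       [-0.01627358, -0.83340017, -0.55243038,  0.95424348],
       [ 0.        ,  0.        ,  0.        ,  1.        ]])}
top {'fx': 363.7793809818885, 'fy': 363.7793809818885, 'cx': 257.6493944070051, 'cy': 196.23130802680527, 'pose': array([[ 0.01984651, -0.98620561,  0.1643308 ,  0.34314735],
       [-0.99955071, -0.01587918,  0.02542104, -0.21026746],
       [-0.02246093, -0.16476149, -0.98607766,  1.29544958],
       [ 0.        ,  0.        ,  0.        ,  1.        ]])}
wrist {'fx': 329.047327717524, 'fy': 329.047327717524, 'cx': 254.56617458823712, 'cy': 187.3292012384975, 'T_tool_cam': array([[ 9.99999899e-01, -1.79222085e-04,  4.12548003e-04,
        -1.74074491e-04],
       [ 3.73715266e-05,  9.47123530e-01,  3.20869159e-01,
        -8.28952621e-02],
       [-4.48240760e-04, -3.20869111e-01,  9.47123441e-01,
        -1.44045175e-01],
       [ 0.00000000e+00,  0.00000000e+00,  0.00000000e+00,
         1.00000000e+00]])}
0.15
```

View pics/top0.png

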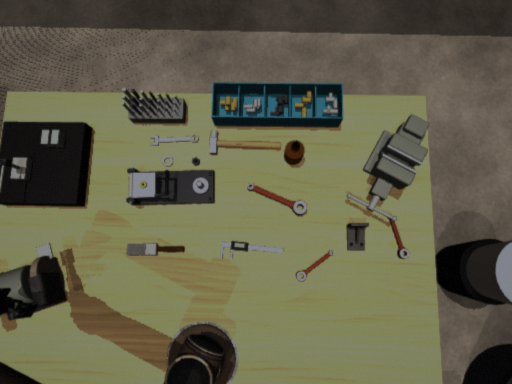

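View pics/side0.png

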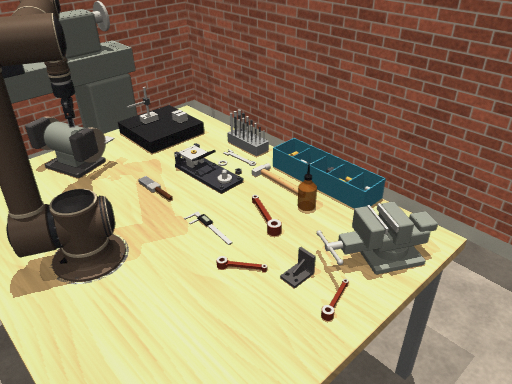

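View pics/wrist0.png

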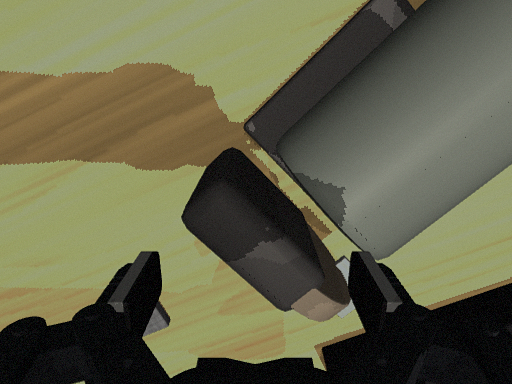

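```bash
python3 - <<'E'
from rig import spotter
for c in ["top","side"]:
  for n in ["lever_balance","lever_bore","lever_eye","jig_post","jig_nest","leaf_hinge","leaf_handle"]:
    print(c,n,[(d["uv"],round(d["score"],2)) for d in spotter.spot_in(c,n)][:3])
E
```

```text
top lever_balance [([398.8, 246.2], 0.74), ([309.0, 264.7], 0.63)]
top lever_bore [([283.4, 199.4], 0.65), ([402.2, 245.4], 0.62), ([315.1, 266.8], 0.49)]
top lever_eye [([280.6, 198.4], 0.89), ([398.8, 250.4], 0.62), ([311.6, 267.1], 0.5)]
top jig_post [([170.3, 186.5], 0.71)]
top jig_nest [([169.0, 187.7], 0.82)]
top leaf_hinge [([283.9, 199.7], 0.57), ([173.7, 184.7], 0.56)]
top leaf_handle [([145.4, 185.1], 0.88), ([282.4, 197.5], 0.37)]
side lever_balance [([267.2, 221.1], 0.82), ([238.1, 268.7], 0.75), ([333.1, 306.6], 0.73)]
side lever_bore [([266.4, 220.2], 0.89), ([233.7, 264.0], 0.68), ([332.8, 307.2], 0.62)]
side lever_eye [([331.2, 308.2], 0.75), ([235.5, 263.2], 0.67), ([270.6, 222.0], 0.56)]
side jig_post [([206.7, 168.6], 0.74)]
side jig_nest [([203.3, 171.5], 0.59)]
side leaf_hinge [([204.3, 170.0], 0.91)]
side leaf_handle [([191.6, 153.3], 0.53)]
```

```bash
cat > h.py <<'E'
import numpy as np, cv2
from rig import get_calibration
def px2w(cam,uv,z,tool=None):
    c=get_calibration(cam); P=c["pose"] if "pose" in c else tool@c["T_tool_cam"]
    d=P[:3,:3]@np.array([(uv[0]-c["cx"])/c["fx"],(uv[1]-c["cy"])/c["fy"],1.])
    o=P[:3,3]; return o+d*(z-o[2])/d[2]
def w2px(cam,p,tool=None):
    c=get_calibration(cam); P=c["pose"] if "pose" in c else tool@c["T_tool_cam"]
    q=P[:3,:3].T@(np.array(p)-P[:3,3]); return np.array([c["fx"]*q[0]/q[2]+c["cx"],c["fy"]*q[1]/q[2]+c["cy"]])
E
python3 - <<'E'
import cv2
a=cv2.imread("pics/top0.png"); cv2.imwrite("pics/c1.png",cv2.resize(a[140:230,110:240],None,fx=6,fy=6,interpolation=cv2.INTER_CUBIC))
cv2.imwrite("pics/c2.png",cv2.resize(a[170:230,230:330],None,fx=8,fy=8,interpolation=cv2.INTER_CUBIC))
from h import *
for n,u,z in [("bore",(299.5,208),.037),("eye",(252,187),.025),("post",(201,185),.062),("hinge",(131,186),.065),("bar",(171,186),.095)]: print(n,px2w("top",u,z).round(3))
E
```

```text
bore [ 0.514 -0.324  0.037]
eye [ 0.588 -0.157  0.025]
post [0.585 0.019 0.062]
hinge [0.577 0.262 0.065]
bar [0.574 0.114 0.095]
```

View pics/c1.png

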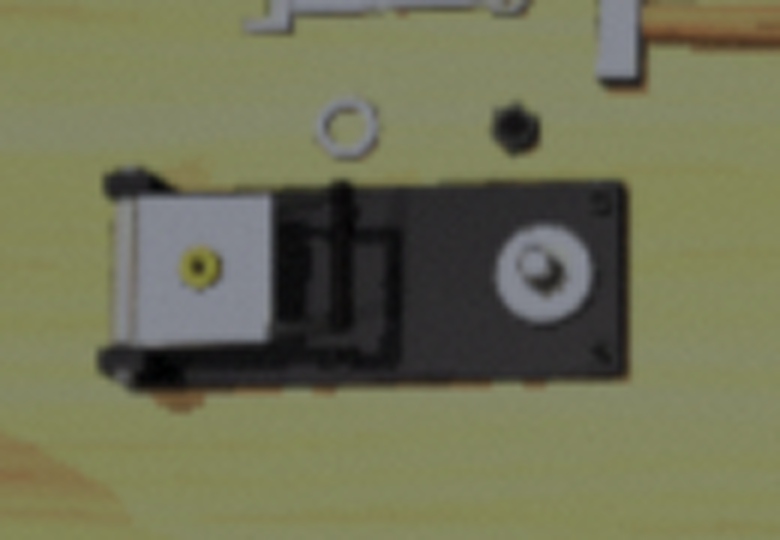

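View pics/c2.png

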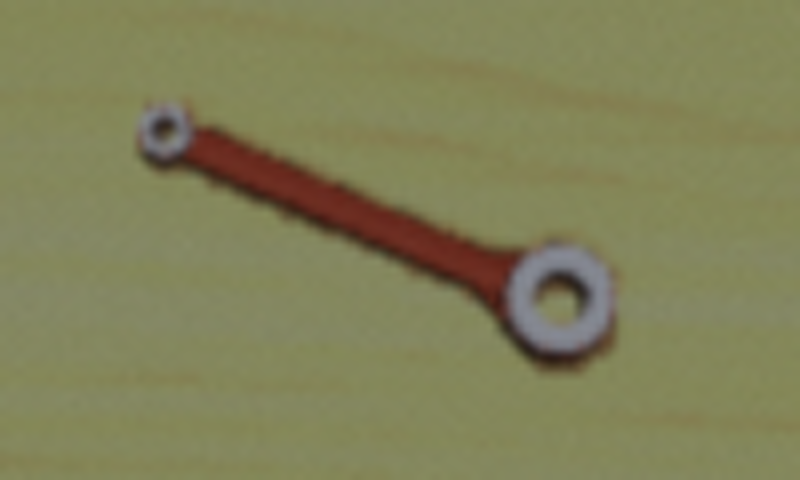

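```bash
python3 - <<'E'
from h import *
f=lambda c,s,o:((c[0]+.5)/s-.5+o[0],(c[1]+.5)/s-.5+o[1])
o1=(110,140);o2=(230,170)
R={}
for n,c,s,o,z in [("bore",(560,300),8,o2,.037),("eye",(165,131),8,o2,.025),("posttop",(533,260),6,o1,.062),("seat",(545,273),6,o1,.030),("bar",(341,256),6,o1,.095),("bush",(201,268),6,o1,.072),("cornerR0",(625,182),6,o1,.018),("cornerR1",(625,377),6,o1,.018),("hingeA",(125,180),6,o1,.065),("hingeB",(118,362),6,o1,.065)]:
    R[n]=px2w("top",f(c,s,o),z); print(n,R[n].round(4))
d=R["eye"]-R["bore"]; print("lever len",np.hypot(*d[:2]), "yaw",np.arctan2(d[1],d[0]))
d=R["bar"]-R["posttop"];print(np.hypot(*d[:2]),np.arctan2(d[1],d[0]))
d=R["bar"]-R["seat"];print(np.hypot(*d[:2]),np.arctan2(d[1],d[0]))
d=R["cornerR0"]-R["cornerR1"];print(np.hypot(*d[:2]),np.arctan2(-d[0],d[1]))
E
```

```text
bore [ 0.517  -0.3245  0.037 ]
eye [ 0.5916 -0.1502  0.025 ]
posttop [0.5923 0.0282 0.062 ]
seat [0.591  0.0269 0.03  ]
bar [0.5862 0.1307 0.095 ]
bush [0.5826 0.2179 0.072 ]
cornerR0 [ 0.6499 -0.0167  0.018 ]
cornerR1 [ 0.5312 -0.0214  0.018 ]
hingeA [0.6356 0.2688 0.065 ]
hingeB [0.5282 0.2645 0.065 ]
lever len 0.18961557614579483 yaw 1.1664549071084656
0.1027312896340351 1.6294496023271734
0.10398933726700989 1.6163276080380586
0.11880420810767851 -1.5310000366360597
```

Emit:
play_rows(moves=[{"translation": [0, 0, 0], "rot": [0, 0, -0.87], "gripper": 0.4}, {"translation": [0, 0, 0], "rot": [0, 0, -0.87], "gripper": 0.4}, {"translation": [0, 0, 0], "rot": [0, 0, -0.87], "gripper": 0.4}, {"translation": [0, 0, 0], "rot": [0, 0, -0.87], "gripper": 0.4}, {"translation": [0, 0, 0], "rot": [0, 0, -0.87], "gripper": 0.4}, {"translation": [-0.8, 0.8, 0], "rot": [0, 0, 0], "gripper": 0.4}, {"translation": [-0.8, 0.8, 0], "rot": [0, 0, 0], "gripper": 0.4}, {"translation": [-0.8, 0.8, 0], "rot": [0, 0, 0], "gripper": 0.4}, {"translation": [-0.8, 0.8, 0], "rot": [0, 0, 0], "gripper": 0.4}, {"translation": [-0.8, 0.8, 0], "rot": [0, 0, 0], "gripper": 0.4}])

```text
t: 1.85
tcp_pos: [0.3383, 0.3635, 0.2314]
eef_rot: [3.141, -0.0, 1.609]
ft_force: [0.5, 0.4, 0.3]
width: 0.0598
```

Emit:
play_rows(moves=[{"translation": [-0.8, 0.8, 0], "rot": [0, 0, 0], "gripper": 0.4}, {"translation": [-0.8, 0.8, 0], "rot": [0, 0, 0], "gripper": 0.4}, {"translation": [-0.8, 0.8, 0], "rot": [0, 0, 0], "gripper": 0.4}, {"translation": [-0.8, 0.8, 0], "rot": [0, 0, 0], "gripper": 0.4}, {"translation": [-0.8, 0.8, 0], "rot": [0, 0, 0], "gripper": 0.4}, {"translation": [-0.8, 0.8, 0], "rot": [0, 0, 0], "gripper": 0.4}, {"translation": [-0.8, 0.8, 0], "rot": [0, 0, 0], "gripper": 0.4}, {"translation": [-0.8, 0.8, 0], "rot": [0, 0, 0], "gripper": 0.4}, {"translation": [0, 0, 0], "rot": [0, 0, 0], "gripper": 0.4}])

```text
t: 2.75
tcp_pos: [0.5389, 0.1774, 0.2306]
eef_rot: [3.141, 0.001, 1.605]
ft_force: [-0.6, 0.9, -0.5]
width: 0.0597
```

```bash
cat >> h.py <<'E'
from scipy.spatial.transform import Rotation as Ro
def T(s):
    M=np.eye(4); M[:3,:3]=Ro.from_euler("xyz",s["eef_rot"]).as_matrix(); M[:3,3]=s["tcp_pos"]; return M
def plan(s,grasp,rpy,hz=0.0187):
    """tool-axis offsets (units) to put the GRASP POINT at grasp w/ orientation"""
    M=T(s); R2=Ro.from_euler("xyz",rpy).as_matrix(); tcp=np.array(grasp)+R2[:,2]*hz
    rv=Ro.from_matrix(M[:3,:3].T@R2).as_rotvec(degrees=True)/6
    return (M[:3,:3].T@(tcp-M[:3,3])/.03).round(2), rv.round(2)
E
python3 - <<'E'
from h import *
from rig import *
s=robot.read_state(); print(s["t"],s["tcp_pos"],s["eef_rot"],s["width"],s["q"].round(2))
im=grab_frame("wrist"); cv2.imwrite("pics/w1.png",im)
M=T(s)
for n,p in [("bar",[.5862,.1307,.095]),("post",[.5917,.0275,.062])]: print(n,w2px("wrist",p,M).round(1))
print(plan(s,[.5862,.1307,.095],[np.pi,0,1.61]))
for n in ["leaf_handle"]: print(spotter.spot_in("wrist",n))
E
```

```text
2.75 [0.53885401 0.17736821 0.23060584] [3.14147425e+00 9.35753129e-04 1.60450582e+00] 0.05971330573148802 [ 0.32  0.21  0.06  1.42 -0.    0.28]
bar [202.8 221.8]
post [107.2 210.1]
(array([-1.6 ,  1.52,  5.15]), array([ 0.  ,  0.01, -0.05]))
[{'uv': [286.2, 206.6], 'score': 0.77}, {'uv': [149.0, 258.8], 'score': 0.6}, {'uv': [219.9, 189.2], 'score': 0.27}]
```

View pics/w1.png

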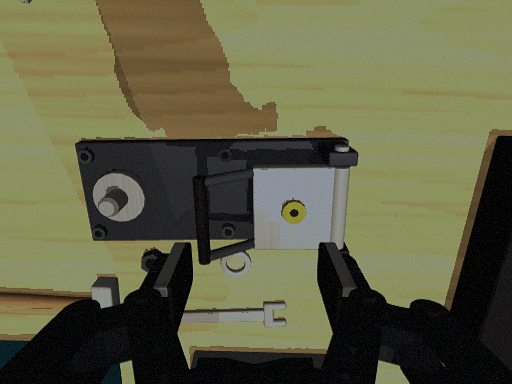

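Emit:
play_rows(moves=[{"translation": [-0.8, 0.76, 0], "rot": [0, 0, -0.05], "gripper": 0.1}, {"translation": [-0.8, 0.76, 0], "rot": [0, 0, 0], "gripper": 0.1}, {"translation": [0, 0, 0.8], "rot": [0, 0, 0], "gripper": 0.1}, {"translation": [0, 0, 0.8], "rot": [0, 0, 0], "gripper": 0.1}, {"translation": [0, 0, 0.8], "rot": [0, 0, 0], "gripper": 0.1}, {"translation": [0, 0, 0.8], "rot": [0, 0, 0], "gripper": 0.1}, {"translation": [0, 0, 0], "rot": [0, 0, 0], "gripper": 0.1}])

```text
t: 3.55
tcp_pos: [0.5813, 0.1343, 0.1321]
eef_rot: [-3.136, 0.001, 1.615]
ft_force: [-0.6, 1.0, -0.7]
width: 0.0466
```

```bash
python3 - <<'E'
from h import *
from rig import *
s=robot.read_state(); print(s["t"],s["tcp_pos"],s["eef_rot"],s["width"])
cv2.imwrite("pics/w2.png",grab_frame("wrist")); cv2.imwrite("pics/s2.png",cv2.resize(grab_frame("side")[110:210,150:280],None,fx=5,fy=5))
print(plan(s,[.5862,.1307,.095],[np.pi,0,1.61]))
E
```

```text
3.55 [0.58127622 0.13434155 0.13210464] [-3.13569067e+00  8.42754626e-04  1.61534459e+00] 0.046611922503035905
(array([-0.13,  0.17,  1.86]), array([-0.06,  0.01,  0.05]))
```

View pics/w2.png

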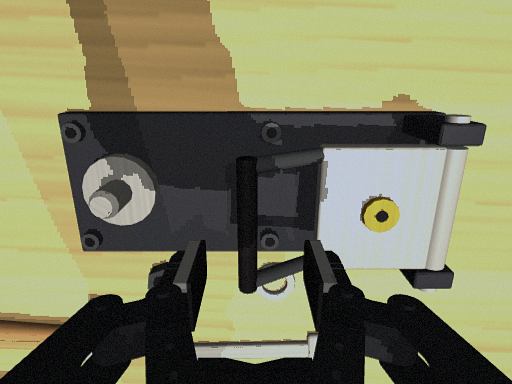

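View pics/s2.png

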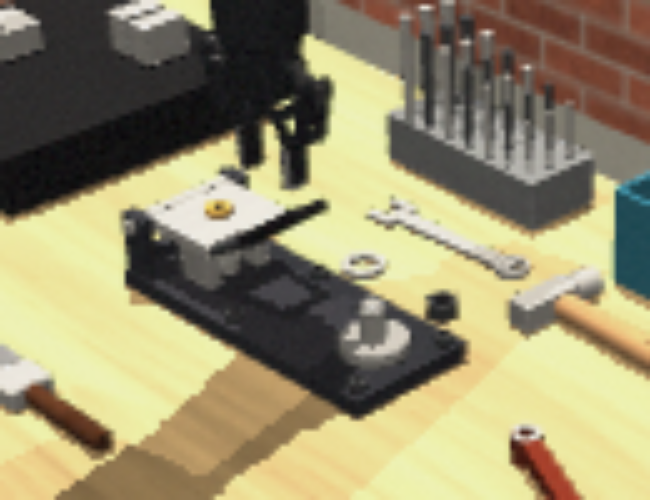

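```bash
python3 - <<'E'
from h import *
p=np.array([0.5813,0.1343,0.1321+.008])
for dy in (-.03,.03): 
  q=(w2px("side",p+[0,dy,0])-[150,110])*5; print(q)
for x in (-.043,.043): print((w2px("side",[.5862+x,.1307+x*.04,.095])-[150,110])*5)
E
```

```text
[296.34204444 184.73216732]
[250.54090165 159.67878602]
[243.85080336 240.16060159]
[325.39180897 202.23404626]
```

Emit:
play_rows(moves=[{"translation": [-0.13, 0.17, 0.6], "rot": [-0.06, 0, 0.05], "gripper": 0.1}, {"translation": [0, 0, 0.6], "rot": [0, 0, 0], "gripper": 0.1}, {"translation": [0, 0, 0.6], "rot": [0, 0, 0], "gripper": 0.1}, {"translation": [0, 0, 0], "rot": [0, 0, 0], "gripper": 0.1}, {"translation": [0, 0, 0], "rot": [0, 0, 0], "gripper": -1}, {"translation": [0, 0, 0], "rot": [0, 0, 0], "gripper": -1}, {"translation": [0, 0, 0], "rot": [0, 0, 0], "gripper": -1}, {"translation": [0, 0, 0], "rot": [0, 0, 0], "gripper": -1}, {"translation": [0, 0, 0], "rot": [0, 0, 0], "gripper": -1}])

```text
t: 4.55
tcp_pos: [0.5905, 0.1302, 0.0833]
eef_rot: [3.132, -0.0, 1.609]
ft_force: [-0.3, -1.4, 7.2]
width: 0.0095
```

```bash
python3 - <<'E'
from h import *
from rig import *
s=robot.read_state(); print(s["t"],s["tcp_pos"],s["eef_rot"],s["width"],s["ft_force"])
r=.135; a=.224+np.array([0,.2,.4,.6,.8,1.0,1.2,1.4,1.6,1.75])
# jig x progress (= tool x +) and height relative; in units
X=(-r*np.cos(a)+r*np.cos(.224))/.03; Z=(r*np.sin(a)-r*np.sin(.224))/.03
th=np.arange(0,1.81,.15); a=.224+th
X=-4.5*np.cos(a);Z=4.5*np.sin(a); print(np.c_[th[1:],np.diff(X),-np.diff(Z)].round(2))
E
```

```text
4.55 [0.59052888 0.13016013 0.0833264 ] [ 3.13226432e+00 -3.59235207e-04  1.60858857e+00] 0.009510877576454706 [-0.29143742 -1.35695655  7.24159473]
[[ 0.15  0.2  -0.64]
 [ 0.3   0.29 -0.61]
 [ 0.45  0.38 -0.56]
 [ 0.6   0.46 -0.49]
 [ 0.75  0.53 -0.42]
 [ 0.9   0.58 -0.34]
 [ 1.05  0.63 -0.24]
 [ 1.2   0.66 -0.15]
 [ 1.35  0.67 -0.05]
 [ 1.5   0.67  0.05]
 [ 1.65  0.66  0.15]
 [ 1.8   0.63  0.25]]
```

```bash
python3 - <<'E'
from h import *
from rig import *
cv2.imwrite("pics/w3.png",grab_frame("wrist")); cv2.imwrite("pics/s3.png",cv2.resize(grab_frame("side")[110:210,150:280],None,fx=5,fy=5))
s=robot.read_state(); print(s["t"],s["tcp_pos"],s["eef_rot"],s["width"],s["ft_force"])
E
```

```text
4.65 [0.59056405 0.1301452  0.08332419] [ 3.13220734e+00 -3.51970079e-04  1.60860466e+00] 0.0098845768618459 [-0.69406008 -2.18119785  6.59212276]
```

View pics/w3.png

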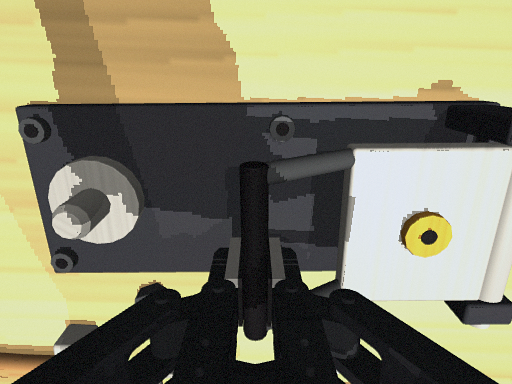

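View pics/s3.png

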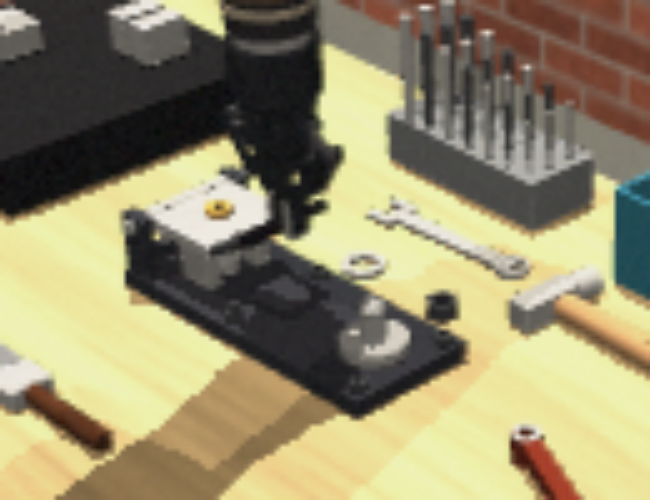

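Emit:
play_rows(moves=[{"translation": [0.1, 0, -0.3], "rot": [0, 0, 0], "gripper": -1}, {"translation": [0.12, 0, -0.34], "rot": [0, 0, 0], "gripper": -1}, {"translation": [0.14, 0, -0.31], "rot": [0, 0, 0], "gripper": -1}, {"translation": [0.16, 0, -0.3], "rot": [0, 0, 0], "gripper": -1}, {"translation": [0.38, 0, -0.56], "rot": [0, 0, 0], "gripper": -1}, {"translation": [0.46, 0, -0.49], "rot": [0, 0, 0], "gripper": -1}])

```text
t: 5.25
tcp_pos: [0.5888, 0.1669, 0.1525]
eef_rot: [3.132, 0.009, 1.605]
ft_force: [3.0, -11.9, 4.6]
width: 0.0095
```

```bash
python3 - <<'E'
from h import *
from rig import *
s=robot.read_state(); print(s["t"],s["tcp_pos"],s["eef_rot"],s["width"],s["ft_force"])
cv2.imwrite("pics/w4.png",grab_frame("wrist")); cv2.imwrite("pics/s4.png",cv2.resize(grab_frame("side")[110:210,150:280],None,fx=5,fy=5))
E
```

```text
5.25 [0.58884271 0.16688517 0.15246865] [3.13192461 0.00850901 1.60545185] 0.009530388583022801 [  3.04751217 -11.86252515   4.64290745]
```

View pics/s4.png

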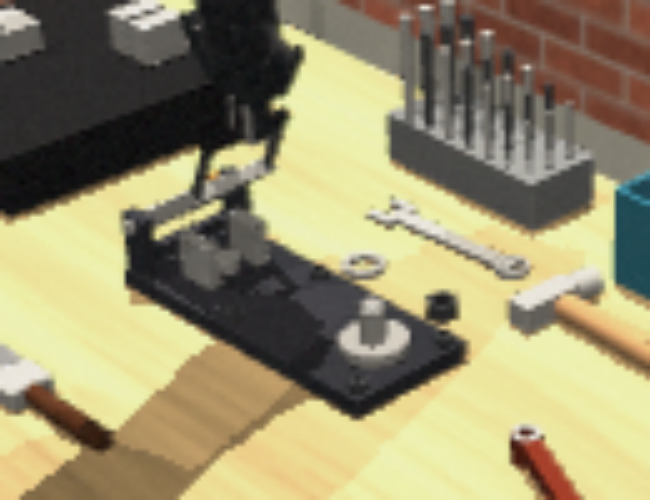

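View pics/w4.png

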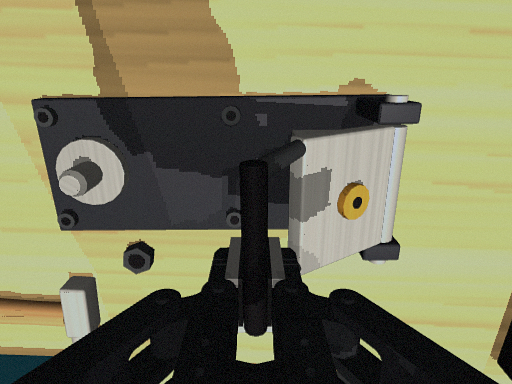

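Emit:
play_rows(moves=[{"translation": [0.5, 0, -0.44], "rot": [0, 0, 0], "gripper": -1}, {"translation": [0.57, 0, -0.34], "rot": [0, 0, 0], "gripper": -1}, {"translation": [0.62, 0, -0.25], "rot": [0, 0, 0], "gripper": -1}, {"translation": [0.65, 0, -0.15], "rot": [0, 0, 0], "gripper": -1}, {"translation": [0.67, 0, -0.05], "rot": [0, 0, 0], "gripper": -1}, {"translation": [0.67, 0, 0.05], "rot": [0, 0, 0], "gripper": -1}, {"translation": [0.66, 0, 0.15], "rot": [0, 0, 0], "gripper": -1}, {"translation": [0.4, 0, 0.15], "rot": [0, 0, 0], "gripper": -1}, {"translation": [0, 0, 0], "rot": [0, 0, 0], "gripper": -1}])

```text
t: 6.25
tcp_pos: [0.5829, 0.3162, 0.1775]
eef_rot: [3.132, -0.004, 1.612]
ft_force: [2.9, 4.2, 4.7]
width: 0.0093
```

```bash
python3 - <<'E'
from h import *
from rig import *
s=robot.read_state(); print(s["t"],s["tcp_pos"],s["eef_rot"],s["width"],s["ft_force"])
cv2.imwrite("pics/w5.png",grab_frame("wrist")); cv2.imwrite("pics/s5.png",cv2.resize(grab_frame("side")[90:210,140:270],None,fx=5,fy=5))
E
```

```text
6.25 [0.58288726 0.31623981 0.17751271] [ 3.13233451 -0.00394859  1.61169868] 0.009294021741812526 [2.90225935 4.23653854 4.73230471]
```

View pics/s5.png

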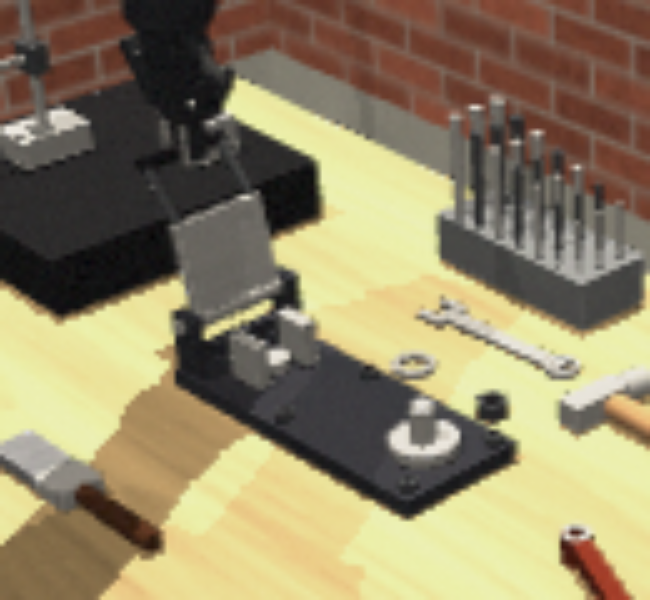

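View pics/w5.png

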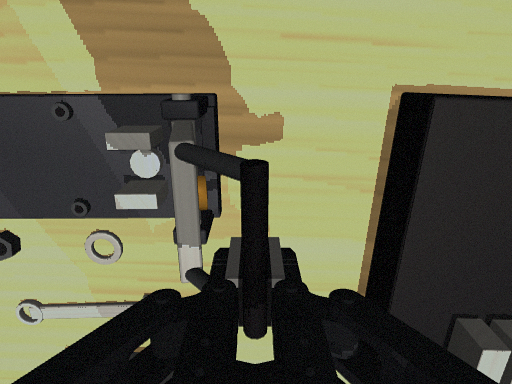

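Emit:
play_rows(moves=[{"translation": [0.2, 0, 0.05], "rot": [0, 0, 0], "gripper": -0.2}, {"translation": [0, 0, 0], "rot": [0, 0, 0], "gripper": -0.2}, {"translation": [0, 0, 0], "rot": [0, 0, 0], "gripper": -0.2}, {"translation": [0, 0, 0], "rot": [0, 0, 0], "gripper": -0.2}, {"translation": [0, 0, -0.5], "rot": [0, 0, 0], "gripper": -0.2}, {"translation": [0, 0, -0.8], "rot": [0, 0, 0], "gripper": -0.2}, {"translation": [0, 0, -0.8], "rot": [0, 0, 0], "gripper": -0.2}, {"translation": [0, 0, -0.8], "rot": [0, 0, 0], "gripper": -0.2}, {"translation": [0, 0, 0], "rot": [0, 0, 0], "gripper": 0}])

```text
t: 7.25
tcp_pos: [0.5823, 0.3188, 0.266]
eef_rot: [3.13, -0.002, 1.608]
ft_force: [0.2, -0.0, -0.4]
width: 0.0427
```

```bash
python3 - <<'E'
from h import *
from rig import *
s=robot.read_state(); print(s["t"],s["tcp_pos"],s["eef_rot"],s["width"],s["ft_force"],s["q"].round(2))
cv2.imwrite("pics/w6.png",grab_frame("wrist")); cv2.imwrite("pics/s6.png",cv2.resize(grab_frame("side")[90:210,140:270],None,fx=5,fy=5))
y=1.1664
g=[.517+.0554*np.cos(y),-.3245+.0554*np.sin(y),.017]
print(plan(s,[g[0],g[1],.15],[np.pi,0,y-np.pi/2]))
E
```

```text
7.25 [0.58227458 0.31884312 0.26596322] [ 3.13035472e+00 -1.94522718e-03  1.60793765e+00] 0.04272424926818622 [ 0.24300006 -0.01786267 -0.41714468] [ 0.5   0.4   0.39  1.55 -0.    0.47]
(array([-19.69,  -2.23,   4.43]), array([ 0.05, -0.12, 19.22]))
```

View pics/s6.png

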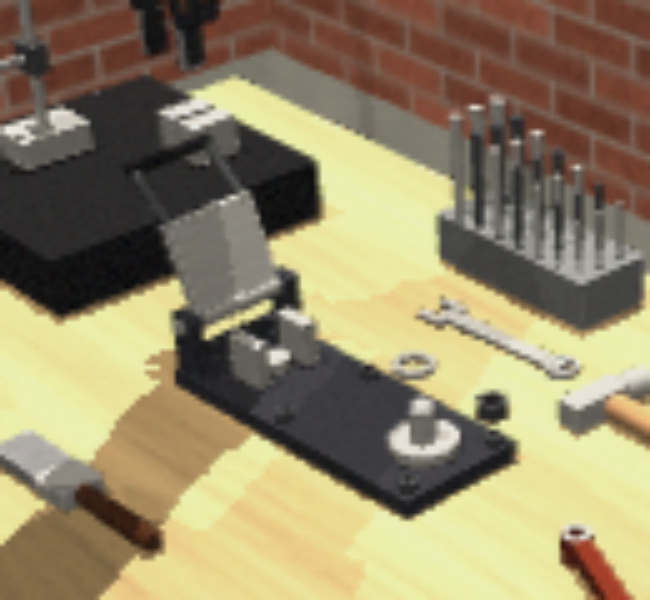

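View pics/w6.png

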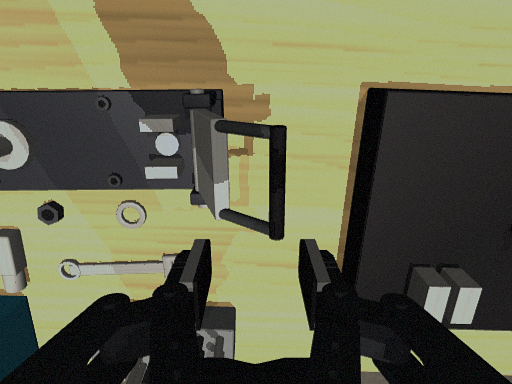

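Emit:
play_rows(moves=[{"translation": [-0.6, 0, 0], "rot": [0, 0, 0], "gripper": 0}, {"translation": [-0.9, -0.05, 0], "rot": [0, 0, 0], "gripper": 0}, {"translation": [-1, -0.05, 0], "rot": [0, 0, 0], "gripper": 0}, {"translation": [-1, -0.1, 0], "rot": [0, 0, 0], "gripper": 0}, {"translation": [-1, -0.1, 0], "rot": [0, 0, 0], "gripper": 0}, {"translation": [-1, -0.1, 0], "rot": [0, 0, 0], "gripper": 0}, {"translation": [-0.9, -0.1, 0], "rot": [0, 0, 0], "gripper": 0}, {"translation": [-0.6, 0, 0], "rot": [0, 0, 0], "gripper": 0}, {"translation": [0, 0, 0], "rot": [0, 0, 0], "gripper": 0.2}, {"translation": [0, 0, 0], "rot": [0, 0, 0], "gripper": 0.2}])

```text
t: 8.35
tcp_pos: [0.5737, 0.1076, 0.2613]
eef_rot: [3.137, 0.0, 1.607]
ft_force: [-0.3, 0.2, 0.3]
width: 0.0511
```

```bash
python3 - <<'E'
from h import *
from rig import *
s=robot.read_state(); print(s["t"],s["tcp_pos"],s["eef_rot"],s["width"])
im=grab_frame("wrist"); cv2.imwrite("pics/w7.png",im); np.save("M7.npy",T(s)); M=T(s)
im=cv2.resize(im,None,fx=1.5,fy=1.5,interpolation=cv2.INTER_CUBIC); cv2.imwrite("pics/w7b.png",im)
e=np.array([-.039,.999])
for n,p in [("post",[.5917,.0275,.062]),("seat",[.5917,.0275,.03]),("nest",[*(np.array([.5917,.0275])+.19*e),.03])]: print(n,w2px("wrist",p,M).round(1),(w2px("wrist",p,M)*1.5+.25).round(1))
E
```

```text
8.35 [0.57367575 0.10758742 0.26125872] [3.13675482e+00 8.98994932e-05 1.60707988e+00] 0.05111866042796989
post [180.  170.4] [270.3 255.9]
seat [185.8 162.9] [279.  244.6]
nest [347.6 162.5] [521.6 243.9]
```

View pics/w7b.png

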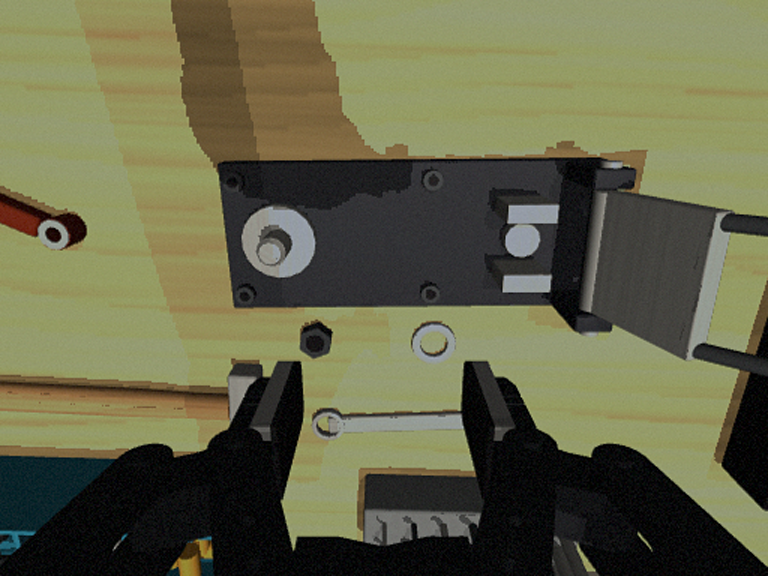

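```bash
python3 - <<'E'
from h import *
M=np.load("M7.npy")
im=cv2.imread("pics/w7.png")
def c(u):return ((u[0]+.5)/1.5-.5,(u[1]+.5)/1.5-.5)
P={}
for n,u,z in [("post",(269,252),.062),("seat",(278.5,241),.03),("nest",(521.5,240),.03),("eye",(54,233),.025)]:
    P[n]=px2w("wrist",c(u),z,M);print(n,P[n].round(4))
d=P["nest"]-P["seat"];print(np.hypot(*d[:2]),np.arctan2(d[1],d[0]))
E
```

```text
post [0.5888 0.0267 0.062 ]
seat [0.5888 0.0272 0.03  ]
nest [0.5811 0.2168 0.03  ]
eye [ 0.59   -0.1503  0.025 ]
0.1898087177217593 1.6112752289835628
```

Emit:
play_rows(moves=[{"translation": [-0.6, -0.05, 0], "rot": [0, 0, 0.8], "gripper": 0.2}, {"translation": [0, 0, 0], "rot": [0, 0, 1], "gripper": 0.2}, {"translation": [0, 0, 0], "rot": [0, 0, 1], "gripper": 0.2}, {"translation": [0, 0, 0], "rot": [0, 0, 1], "gripper": 0.2}, {"translation": [0, 0, 0], "rot": [0, 0, 1], "gripper": 0.2}, {"translation": [0, 0, 0], "rot": [0, 0, 1], "gripper": 0.2}, {"translation": [0, 0, 0], "rot": [0, 0, 1], "gripper": 0.2}, {"translation": [0, 0, 0], "rot": [0, 0, 1], "gripper": 0.2}, {"translation": [0, 0, 0], "rot": [0, 0, 1], "gripper": 0.2}, {"translation": [0, 0, 0], "rot": [0, 0, 1], "gripper": 0.2}])

```text
t: 9.4
tcp_pos: [0.5733, 0.0915, 0.2616]
eef_rot: [3.139, -0.005, 0.58]
ft_force: [0.4, 0.2, -0.0]
width: 0.0513
```

Emit:
play_rows(moves=[{"translation": [0, 0, 0], "rot": [0, 0, 1], "gripper": 0.2}, {"translation": [0, 0, 0], "rot": [0, 0, 1], "gripper": 0.2}, {"translation": [0, 0, 0], "rot": [0, 0, 1], "gripper": 0.2}, {"translation": [0, 0, 0], "rot": [0, 0, 1], "gripper": 0.2}, {"translation": [0, 0, 0], "rot": [0, 0, 1], "gripper": 0.2}, {"translation": [0, 0, 0], "rot": [0, 0, 1], "gripper": 0.2}, {"translation": [0, 0, 0], "rot": [0, 0, 1], "gripper": 0.2}, {"translation": [0, 0, 0], "rot": [0, 0, 1], "gripper": 0.2}, {"translation": [0, 0, 0], "rot": [0, 0, 1], "gripper": 0.2}, {"translation": [0, 0, 0], "rot": [0, 0, 0.4], "gripper": 0.2}])

```text
t: 10.4
tcp_pos: [0.5732, 0.0915, 0.2615]
eef_rot: [-3.139, -0.005, -0.404]
ft_force: [0.6, -0.8, -0.2]
width: 0.0512
```

```bash
python3 - <<'E'
from h import *
from rig import *
s=robot.read_state(); print(s["t"],s["tcp_pos"],s["eef_rot"],s["width"],s["q"].round(2))
y=1.1664
print(plan(s,[.517+.0554*np.cos(y),-.3245+.0554*np.sin(y),.20],[np.pi,0,y-np.pi/2]))
E
```

```text
10.4 [0.57323618 0.0914559  0.26153184] [-3.13920385 -0.00494652 -0.40354759] 0.05124277393595378 [ 0.16  0.23  0.15  1.49 -0.    2.13]
(array([ 3.71, 11.65,  2.66]), array([-0.02, -0.05,  0.01]))
```

Emit:
play_rows(moves=[{"translation": [0.3, 0.9, 0], "rot": [-0.02, -0.05, 0], "gripper": 0.2}, {"translation": [0.3, 0.95, 0], "rot": [0, 0, 0], "gripper": 0.2}, {"translation": [0.3, 0.95, 0], "rot": [0, 0, 0], "gripper": 0.2}, {"translation": [0.3, 0.95, 0], "rot": [0, 0, 0], "gripper": 0.2}, {"translation": [0.3, 0.95, 0], "rot": [0, 0, 0], "gripper": 0.2}, {"translation": [0.3, 0.95, 0], "rot": [0, 0, 0], "gripper": 0.2}, {"translation": [0.3, 0.95, 0], "rot": [0, 0, 0], "gripper": 0.2}, {"translation": [0.3, 0.95, 0], "rot": [0, 0, 0], "gripper": 0.2}, {"translation": [0.3, 0.95, 0], "rot": [0, 0, 0], "gripper": 0.2}, {"translation": [0.3, 0.95, 0], "rot": [0, 0, 0], "gripper": 0.2}])

```text
t: 11.4
tcp_pos: [0.5454, -0.2059, 0.2615]
eef_rot: [-3.141, 0.0, -0.4]
ft_force: [-0.0, 0.2, -0.4]
width: 0.0516
```

Emit:
play_rows(moves=[{"translation": [0.3, 0.9, 0], "rot": [0, 0, 0], "gripper": 0.2}, {"translation": [0.3, 0.8, 0], "rot": [0, 0, 0], "gripper": 0.2}, {"translation": [0, 0, 0.6], "rot": [0, 0, 0], "gripper": 0.2}, {"translation": [0, 0, 0.6], "rot": [0, 0, 0], "gripper": 0.2}, {"translation": [0, 0, 0], "rot": [0, 0, 0], "gripper": 0.2}])

```text
t: 11.9
tcp_pos: [0.5412, -0.2586, 0.2229]
eef_rot: [-3.141, 0.004, -0.401]
ft_force: [0.1, -0.3, -0.2]
width: 0.0513
```

```bash
python3 - <<'E'
from h import *
from rig import *
print("oiler base", px2w("top",(295,158),.0), px2w("top",(294,145),.15))
s=robot.read_state(); print(s["t"],s["tcp_pos"],s["eef_rot"],s["width"])
im=grab_frame("wrist"); cv2.imwrite("pics/w8.png",cv2.resize(im,None,fx=1.5,fy=1.5,interpolation=cv2.INTER_CUBIC)); np.save("M8.npy",T(s)); M=T(s)
y=1.1664;b=np.array([.517,-.3245]);e=np.array([np.cos(y),np.sin(y)])
for n,p in [("bore",[*b,.037]),("eye",[*(b+.19*e),.025])]: print(n,(w2px("wrist",p,M)*1.5+.25).round(1))
E
```

```text
oiler base [ 0.70335783 -0.31103834  0.        ] [ 0.70537589 -0.29598481  0.15      ]
11.9 [ 0.54121145 -0.2586461   0.22289811] [-3.14065455  0.00447741 -0.4012081 ] 0.05134942694248946
bore [388.2 334.6]
eye [390.2  52.1]
```

View pics/w8.png

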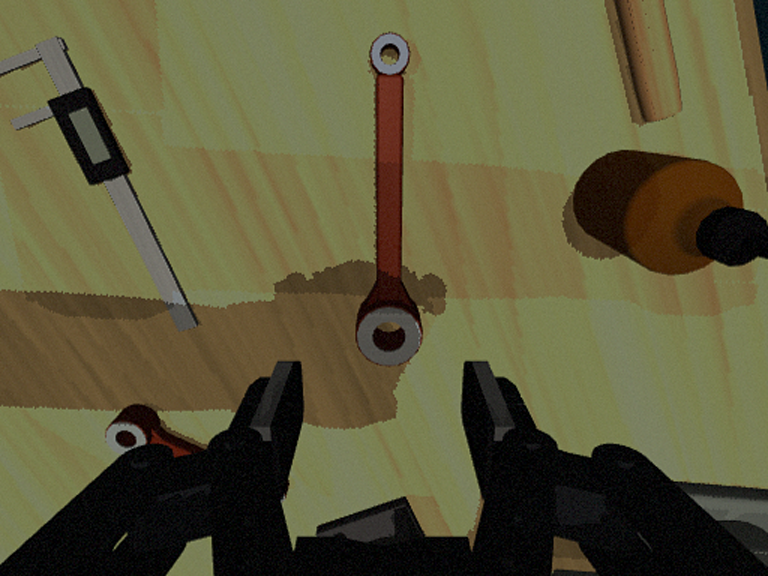

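```bash
python3 - <<'E'
from h import *
from rig import *
M=np.load("M8.npy"); c=lambda u:((u[0]+.5)/1.5-.5,(u[1]+.5)/1.5-.5)
b=px2w("wrist",c((389,336)),.037,M);e=px2w("wrist",c((389.5,54)),.025,M);d=e-b
print(b,e,np.hypot(*d[:2]),np.arctan2(d[1],d[0]))
y=np.arctan2(d[1],d[0]);g=b[:2]+.0554*np.array([np.cos(y),np.sin(y)])
print(g, plan(robot.read_state(),[*g,.0247],[np.pi,0,y-np.pi/2]))
E
```

```text
[ 0.5170666  -0.32577863  0.037     ] [ 0.59091819 -0.1506394   0.025     ] 0.19007316490801246 1.1717465685833452
[ 0.53859188 -0.27473137] (array([0.14, 0.54, 7.28]), array([-0.01,  0.03, -0.02]))
```

Emit:
play_rows(moves=[{"translation": [0.14, 0.54, 0.6], "rot": [0, 0.03, 0], "gripper": 0.2}, {"translation": [0, 0, 0.9], "rot": [0, 0, 0], "gripper": 0.2}, {"translation": [0, 0, 0.9], "rot": [0, 0, 0], "gripper": 0.2}, {"translation": [0, 0, 0.9], "rot": [0, 0, 0], "gripper": 0.2}, {"translation": [0, 0, 0.9], "rot": [0, 0, 0], "gripper": 0.2}, {"translation": [0, 0, 0.9], "rot": [0, 0, 0], "gripper": 0.2}, {"translation": [0, 0, 0.6], "rot": [0, 0, 0], "gripper": 0.2}, {"translation": [0, 0, 0], "rot": [0, 0, 0], "gripper": 0.2}, {"translation": [0, 0, 0], "rot": [0, 0, 0], "gripper": 0.2}])

```text
t: 12.85
tcp_pos: [0.5407, -0.2761, 0.056]
eef_rot: [-3.141, -0.004, -0.401]
ft_force: [-0.0, -1.1, 0.2]
width: 0.0513
```

```bash
python3 - <<'E'
from h import *
from rig import *
s=robot.read_state(); print(s["t"],s["tcp_pos"],s["eef_rot"],s["width"])
im=grab_frame("wrist"); cv2.imwrite("pics/w9.png",im)
print(plan(s,[.5387,-.2743,.0247],[np.pi,0,1.17-np.pi/2]))
E
```

```text
12.85 [ 0.54068455 -0.27610531  0.05598792] [-3.14100828 -0.00425707 -0.40125497] 0.05133524992719985
(array([-0.09, -0.03,  1.67]), array([-0.01, -0.04, -0.  ]))
```

View pics/w9.png

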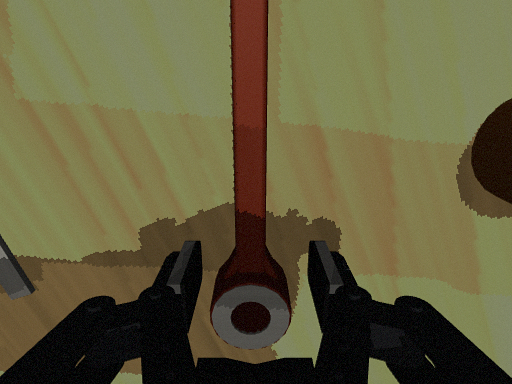

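Emit:
play_rows(moves=[{"translation": [-0.09, -0.03, 0.6], "rot": [0, -0.04, 0], "gripper": 0.2}, {"translation": [0, 0, 0.6], "rot": [0, 0, 0], "gripper": 0.2}, {"translation": [0, 0, 0.4], "rot": [0, 0, 0], "gripper": 0.2}, {"translation": [0, 0, 0], "rot": [0, 0, 0], "gripper": 0.2}, {"translation": [0, 0, 0], "rot": [0, 0, 0], "gripper": 0.2}])

```text
t: 13.4
tcp_pos: [0.5384, -0.2747, 0.0078]
eef_rot: [-3.141, -0.0, -0.402]
ft_force: [0.1, 0.1, -0.0]
width: 0.0513
```

```bash
python3 - <<'E'
from h import *
from rig import *
s=robot.read_state(); print(s["t"],s["tcp_pos"],s["eef_rot"],s["width"],s["ft_force"])
im=grab_frame("wrist"); cv2.imwrite("pics/w10.png",im)
M=T(s);y=1.17;b=np.array([.517,-.3253]);e=np.array([np.cos(y),np.sin(y)])
print(w2px("wrist",[*b,.037],M))
print(plan(s,[.5387,-.2743,.0247],[np.pi,0,1.17-np.pi/2]))
E
```

```text
13.4 [ 0.53841301 -0.27467928  0.00784589] [-3.14107404e+00 -3.52212502e-04 -4.01996472e-01] 0.05130622825810557 [ 0.09582102  0.11234767 -0.04154033]
[255.6280641  388.32455612]
(array([ 0.  , -0.02,  0.06]), array([-0.  , -0.  , -0.01]))
```

View pics/w10.png

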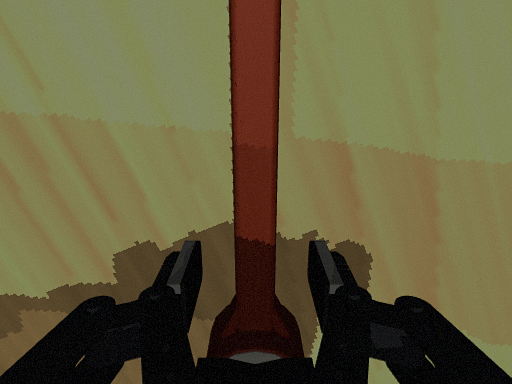

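Emit:
play_rows(moves=[{"translation": [0, 0, 0.03], "rot": [0, 0, 0], "gripper": -1}, {"translation": [0, 0, 0], "rot": [0, 0, 0], "gripper": -1}, {"translation": [0, 0, 0], "rot": [0, 0, 0], "gripper": -1}, {"translation": [0, 0, 0], "rot": [0, 0, 0], "gripper": -1}, {"translation": [0, 0, 0], "rot": [0, 0, 0], "gripper": -1}, {"translation": [0, 0, 0], "rot": [0, 0, 0], "gripper": -1}])

```text
t: 14.05
tcp_pos: [0.5385, -0.2747, 0.0069]
eef_rot: [-3.141, -0.001, -0.402]
ft_force: [-0.4, 0.2, 5.1]
width: 0.0166
```

Emit:
play_rows(moves=[{"translation": [0, 0, -0.15], "rot": [0, 0, 0], "gripper": -1}, {"translation": [0, 0, -0.2], "rot": [0, 0, 0], "gripper": -1}, {"translation": [0, 0, -0.3], "rot": [0, 0, 0], "gripper": -1}, {"translation": [0, 0, -0.3], "rot": [0, 0, 0], "gripper": -1}, {"translation": [0, 0, -0.3], "rot": [0, 0, 0], "gripper": -1}, {"translation": [0, 0, -0.3], "rot": [0, 0, 0], "gripper": -1}, {"translation": [0, 0, -0.2], "rot": [0, 0, 0], "gripper": -1}, {"translation": [0, 0, 0], "rot": [0, 0, 0], "gripper": -1}, {"translation": [0, 0, 0], "rot": [0, 0, 0], "gripper": -1}, {"translation": [0, 0, 0], "rot": [0, 0, 0], "gripper": -1}])

```text
t: 15.05
tcp_pos: [0.5376, -0.2743, 0.058]
eef_rot: [-3.141, 0.001, -0.402]
ft_force: [-0.3, 0.7, -6.5]
width: 0.0163
```

```bash
python3 - <<'E'
from h import *
from rig import *
s=robot.read_state(); print(s["t"],s["tcp_pos"],s["eef_rot"],s["width"],s["ft_force"],s["moment"])
im=grab_frame("wrist"); cv2.imwrite("pics/w11.png",im)
cv2.imwrite("pics/s11.png",cv2.resize(grab_frame("side")[120:280,170:350],None,fx=4,fy=3.6))
E
```

```text
15.05 [ 0.5375787  -0.27431931  0.05800557] [-3.14093162e+00  1.49339103e-03 -4.02044799e-01] 0.016272383682276632 [-0.26806221  0.71837565 -6.49539674] [-0.02861748  0.01021635 -0.02774516]
```

View pics/w11.png

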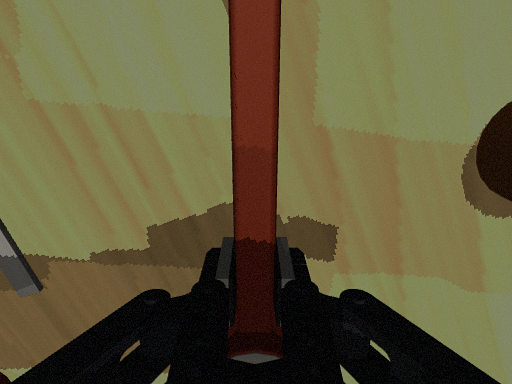

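View pics/s11.png

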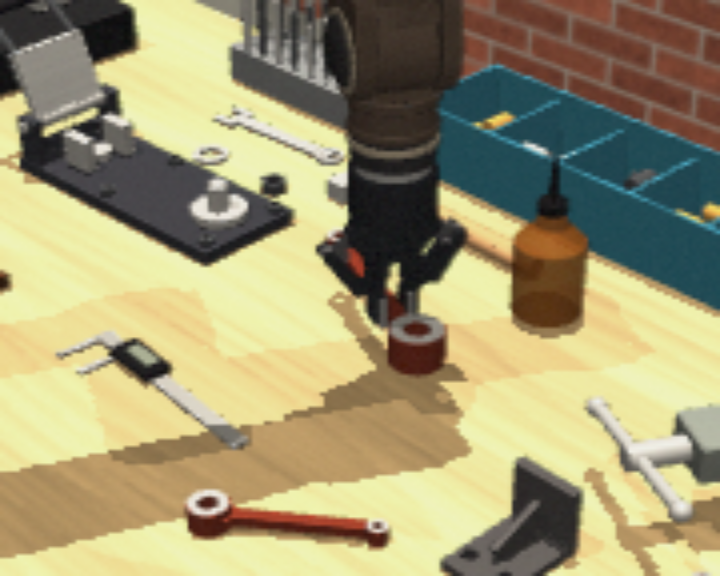

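Emit:
play_rows(moves=[{"translation": [0, 0, -0.2], "rot": [0, 0, 0], "gripper": -1}, {"translation": [0, 0, -0.4], "rot": [0, 0, -0.2], "gripper": -1}, {"translation": [0, 0, -0.5], "rot": [0, 0, -0.4], "gripper": -1}, {"translation": [0, 0, -0.5], "rot": [0, 0, -0.6], "gripper": -1}, {"translation": [0, 0, -0.5], "rot": [0, 0, -0.6], "gripper": -1}, {"translation": [0, 0, -0.5], "rot": [0, 0, -0.6], "gripper": -1}, {"translation": [0, 0, -0.4], "rot": [0, 0, -0.6], "gripper": -1}, {"translation": [0, 0, -0.2], "rot": [0, 0, -0.6], "gripper": -1}, {"translation": [0, 0, 0], "rot": [0, 0, -0.4], "gripper": -1}, {"translation": [0, 0, 0], "rot": [0, 0, -0.2], "gripper": -1}])

```text
t: 16.15
tcp_pos: [0.5383, -0.2747, 0.1559]
eef_rot: [3.142, -0.001, 0.04]
ft_force: [-0.2, -0.1, -6.5]
width: 0.0168
```

```bash
python3 - <<'E'
from h import *
from rig import *
s=robot.read_state(); print(s["t"],s["tcp_pos"],s["eef_rot"],s["width"],s["ft_force"],s["moment"])
print(plan(s,[.5878,.0824,.14],[np.pi,0,.039]))
E
```

```text
16.15 [ 0.53829896 -0.27474811  0.15593134] [ 3.14157099e+00 -1.19573297e-03  3.95478746e-02] 0.016804757423406647 [-0.22745096 -0.0611396  -6.51812448] [-0.00744314  0.03130611  0.02947564]
(array([  2.12, -11.83,   1.16]), array([ 0.  , -0.01,  0.01]))
```

Now translate −11.8 in tool y with +2.1 in x, ramped.

Emit:
play_rows(moves=[{"translation": [0.04, -0.2, 0], "rot": [0, 0, 0], "gripper": -1}, {"translation": [0.08, -0.4, 0], "rot": [0, 0, 0], "gripper": -1}, {"translation": [0.11, -0.6, 0], "rot": [0, 0, 0], "gripper": -1}, {"translation": [0.13, -0.7, 0], "rot": [0, 0, 0], "gripper": -1}, {"translation": [0.13, -0.7, 0], "rot": [0, 0, 0], "gripper": -1}, {"translation": [0.13, -0.7, 0], "rot": [0, 0, 0], "gripper": -1}, {"translation": [0.13, -0.7, 0], "rot": [0, 0, 0], "gripper": -1}, {"translation": [0.13, -0.7, 0], "rot": [0, 0, 0], "gripper": -1}, {"translation": [0.13, -0.7, 0], "rot": [0, 0, 0], "gripper": -1}, {"translation": [0.13, -0.7, 0], "rot": [0, 0, 0], "gripper": -1}])

```text
t: 17.15
tcp_pos: [0.5649, -0.0878, 0.1547]
eef_rot: [-3.14, 0.001, 0.039]
ft_force: [0.3, 0.2, -6.4]
width: 0.0172
```

Emit:
play_rows(moves=[{"translation": [0.13, -0.7, 0], "rot": [0, 0, 0], "gripper": -1}, {"translation": [0.13, -0.7, 0], "rot": [0, 0, 0], "gripper": -1}, {"translation": [0.13, -0.7, 0], "rot": [0, 0, 0], "gripper": -1}, {"translation": [0.13, -0.7, 0], "rot": [0, 0, 0], "gripper": -1}, {"translation": [0.13, -0.7, 0], "rot": [0, 0, 0], "gripper": -1}, {"translation": [0.13, -0.7, 0], "rot": [0, 0, 0], "gripper": -1}, {"translation": [0.11, -0.6, 0], "rot": [0, 0, 0], "gripper": -1}, {"translation": [0.08, -0.4, 0], "rot": [0, 0, 0], "gripper": -1}, {"translation": [0.04, -0.2, 0], "rot": [0, 0, 0], "gripper": -1}, {"translation": [0, 0, 0], "rot": [0, 0, 0], "gripper": -1}])

```text
t: 18.15
tcp_pos: [0.5892, 0.0736, 0.1547]
eef_rot: [-3.141, 0.0, 0.039]
ft_force: [0.4, 0.2, -7.3]
width: 0.0167
```

```bash
python3 - <<'E'
from h import *
from rig import *
s=robot.read_state(); print(s["t"],s["tcp_pos"],s["eef_rot"],s["width"],s["ft_force"],s["moment"])
print(plan(s,[.5878,.0824,.099+.0187],[np.pi,0,.039]))
cv2.imwrite("pics/w12.png",grab_frame("wrist"))
a=grab_frame("top"); cv2.imwrite("pics/t12.png",cv2.resize(a[140:230,110:240],None,fx=6,fy=6,interpolation=cv2.INTER_CUBIC))
a=grab_frame("side"); cv2.imwrite("pics/s12.png",cv2.resize(a[80:210,140:270],None,fx=4.6,fy=4.6,interpolation=cv2.INTER_CUBIC))
E
```

```text
18.15 [0.5891995  0.07363248 0.15470498] [-3.14080858e+00  4.52411818e-04  3.91060372e-02] 0.0166594157793205 [ 0.41641622  0.15047035 -7.25625707] [-0.0283362  -0.03399996  0.02907711]
(array([-0.03, -0.29,  1.86]), array([-0.01,  0.  ,  0.  ]))
```

View pics/t12.png

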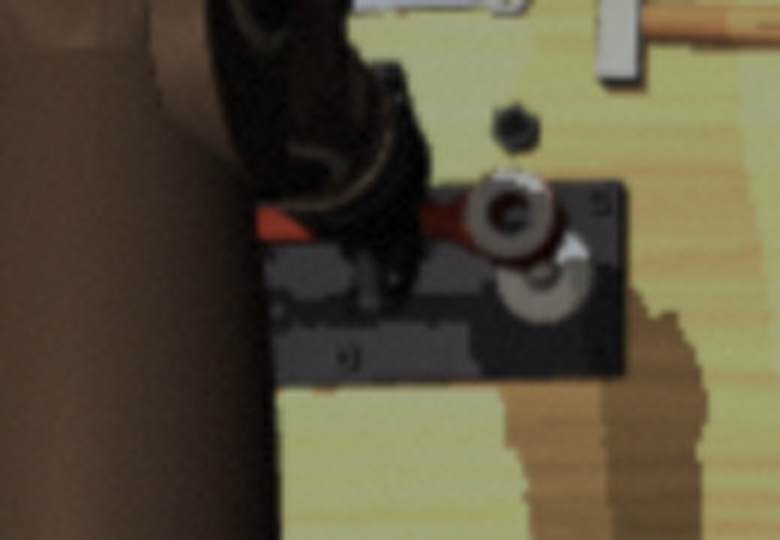

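View pics/s12.png

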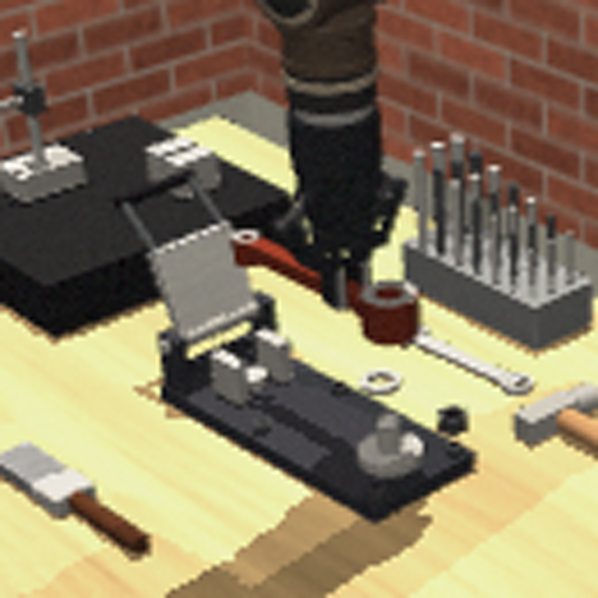

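View pics/w12.png

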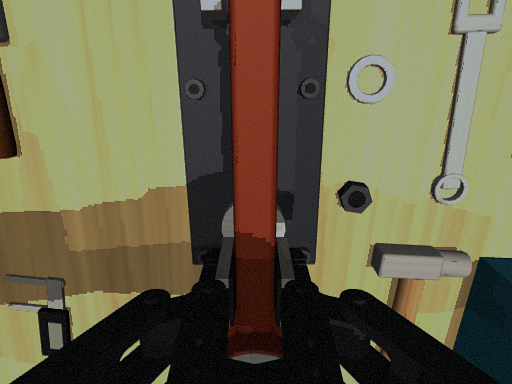

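```bash
python3 - <<'E'
from h import *
c=lambda u:((u[0]+.5)/6-.5+110,(u[1]+.5)/6-.5+140)
print(px2w("top",c((512,214)),.148+.037), "expected bore", np.array([.5892,.0736])-.0554*np.array([-.04,.999]))
E
```

```text
[0.59177787 0.01657873 0.185     ] expected bore [0.591416  0.0182554]
```

Emit:
play_rows(moves=[{"translation": [-0.03, -0.15, 0.1], "rot": [0, 0, 0], "gripper": -1}, {"translation": [0, -0.14, 0.2], "rot": [0, 0, 0], "gripper": -1}, {"translation": [0, 0, 0.25], "rot": [0, 0, 0], "gripper": -1}, {"translation": [0, 0, 0.3], "rot": [0, 0, 0], "gripper": -1}, {"translation": [0, 0, 0.3], "rot": [0, 0, 0], "gripper": -1}, {"translation": [0, 0, 0.3], "rot": [0, 0, 0], "gripper": -1}, {"translation": [0, 0, 0.2], "rot": [0, 0, 0], "gripper": -1}, {"translation": [0, 0, 0.1], "rot": [0, 0, 0], "gripper": -1}, {"translation": [0, 0, 0], "rot": [0, 0, 0], "gripper": -1}, {"translation": [0, 0, 0], "rot": [0, 0, 0], "gripper": -1}])

```text
t: 19.3
tcp_pos: [0.5884, 0.0813, 0.1026]
eef_rot: [-3.141, -0.0, 0.038]
ft_force: [-0.1, -0.4, -7.4]
width: 0.0168
```

```bash
python3 - <<'E'
from h import *
from rig import *
s=robot.read_state(); print(s["t"],s["tcp_pos"],s["eef_rot"],s["width"],s["ft_force"],s["moment"])
print(plan(s,[.5878,.0824,.099+.0187],[np.pi,0,.039]))
cv2.imwrite("pics/w13.png",cv2.resize(grab_frame("wrist"),None,fx=1.5,fy=1.5,interpolation=cv2.INTER_CUBIC))
a=grab_frame("top"); cv2.imwrite("pics/t13.png",cv2.resize(a[160:210,150:230],None,fx=10,fy=10,interpolation=cv2.INTER_CUBIC))
a=grab_frame("side"); cv2.imwrite("pics/s13.png",cv2.resize(a[100:200,160:260],None,fx=6,fy=6,interpolation=cv2.INTER_CUBIC))
np.save("M13.npy",T(s))
E
```

```text
19.3 [0.5883504  0.081322   0.10257841] [-3.14073352e+00 -1.98249020e-04  3.76928477e-02] 0.016811622058070127 [-0.09098282 -0.4053228  -7.38157618] [-0.05705608 -0.02103403  0.01011167]
(array([-0.02, -0.04,  0.12]), array([-0.01, -0.  , -0.01]))
```

View pics/t13.png

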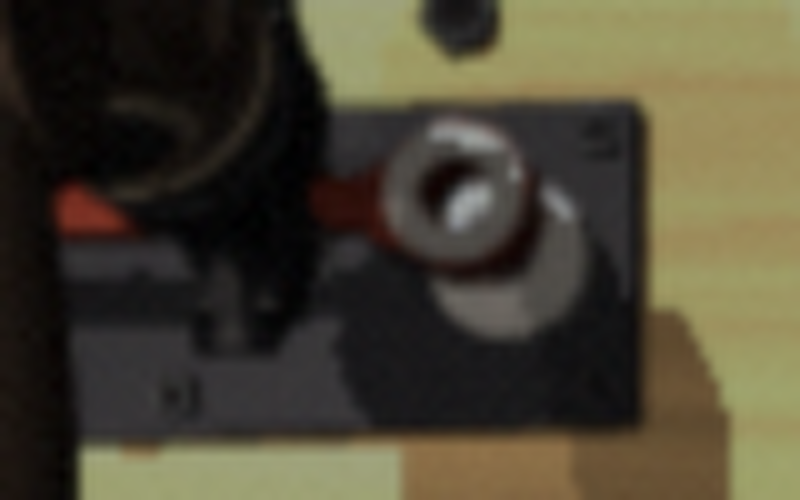

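View pics/s13.png

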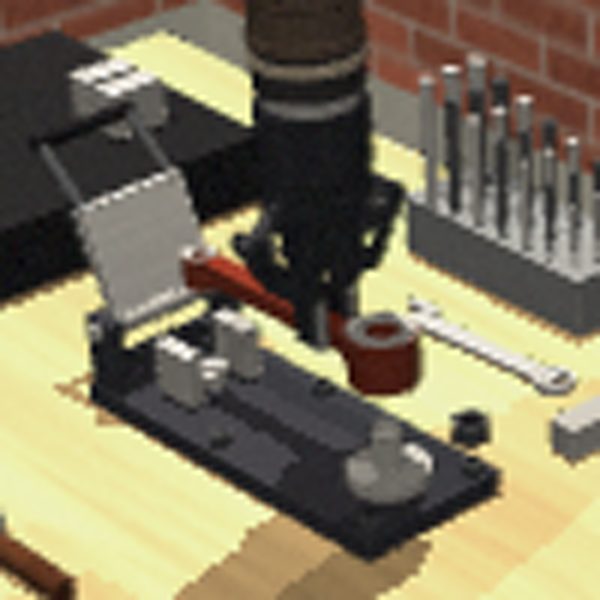

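View pics/w13.png

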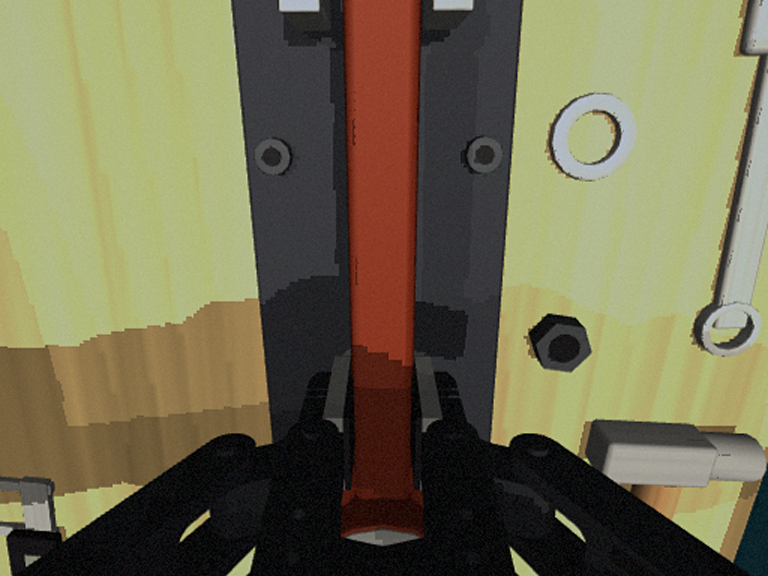

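```bash
python3 - <<'E'
from h import *
c=lambda u,s,o:((u[0]+.5)/s-.5+o[0],(u[1]+.5)/s-.5+o[1])
zt=.0957+.037
print("top bore",px2w("top",c((456,197),10,(150,160)),zt), "post.top .5923 .0282")
o=(160,100)
print("side bore",px2w("side",c((381,330),6,o),zt),"eye",px2w("side",c((197,256),6,o),.0957+.025))
print("side post",px2w("side",c((386,426),6,o),.062),"seat",px2w("side",c((391,465),6,o),.03),"nestpad",px2w("side",c((211,366),6,o),.03))
b=np.array([.5884,.0813])-.0554*np.array([-.04,.999]); e=b+.19*np.array([-.04,.999])
print(b,e)
print([( (w2px("side",p)-o)*6+2.5).round(0) for p in ([*b,zt],[*e,.1207],[.590,.027,.062],[.590,.027,.03])])
E
```

```text
top bore [0.59007682 0.02584438 0.1327    ] post.top .5923 .0282
side bore [0.58903926 0.02849889 0.1327    ] eye [0.5782784  0.21571288 0.1207    ]
side post [0.58673429 0.02688691 0.062     ] seat [0.58951561 0.02785002 0.03      ] nestpad [0.5826028  0.21959043 0.03      ]
[0.590616  0.0259554] [0.583016  0.2157654]
[array([385., 331.]), array([203., 254.]), array([390., 424.]), array([392., 465.])]
```

Emit:
play_rows(moves=[{"translation": [0, -0.02, 0.06], "rot": [0, 0, 0], "gripper": -1}, {"translation": [0, 0, 0.06], "rot": [0, 0, 0], "gripper": -1}, {"translation": [0, 0, 0], "rot": [0, 0, 0], "gripper": -1}, {"translation": [0, 0, 0], "rot": [0, 0, 0], "gripper": -1}, {"translation": [0, 0, 0], "rot": [0, 0, 0], "gripper": -1}, {"translation": [0, 0, 0], "rot": [0, 0, 0], "gripper": -1}, {"translation": [0, 0, 0], "rot": [0, 0, 0], "gripper": -1}])

```text
t: 20.15
tcp_pos: [0.5881, 0.0819, 0.0987]
eef_rot: [-3.141, 0.0, 0.038]
ft_force: [-0.0, 0.2, -7.8]
width: 0.017
```

```bash
python3 - <<'E'
from h import *
from rig import *
s=robot.read_state(); print(s["t"],s["tcp_pos"],s["eef_rot"],s["width"],s["ft_force"],np.abs(s["qvel"]).max())
a=grab_frame("side"); cv2.imwrite("pics/s14.png",cv2.resize(a[100:200,160:260],None,fx=6,fy=6,interpolation=cv2.INTER_CUBIC))
E
```

```text
20.15 [0.58814859 0.08193532 0.09870689] [-3.14077465e+00  2.15878127e-04  3.77433188e-02] 0.01696149148997355 [-3.61172406e-03  2.06299296e-01 -7.81966406e+00] 0.001212886724632215
```

View pics/s14.png

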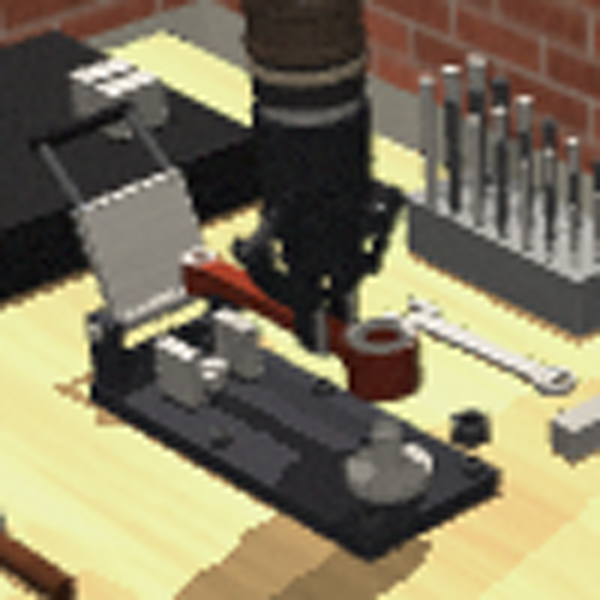

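```bash
python3 -c "
from rig import finish_job
print(finish_job())"
```

```text
the job is handed in; nothing more can be done
None
```

I swung the leaf open onto its stop and lifted the lever by its balance point. It was handed in at about 20 s, held level and still above the jig, with no verdict reported.

What the last checks showed:

- **Leaf:** it was let go at about 1.76 rad, past its tipping point, and the final side picture shows it leaning back.
- **Bore over post:** the top camera put the bore at (0.590, 0.026), the side camera at (0.589, 0.028), and the arm's own position at (0.591, 0.026). The post is near (0.590, 0.027), so they differ by about 1–3 mm.
- **Small end over nest:** the wrist camera put it about 1.5 mm off to the side. The side camera disagreed, putting it about 5–6 mm off, which is still inside the 12 mm limit.
- **Height:** the underside is about 92 mm above the bench, which leaves about 30 mm above the post top. This comes from the tool height at the grasp, not a direct measurement.
- **Level and still:** the tool was vertical to within 0.001 rad and the joints were almost still (about 0.001 rad/s at most). The lever's own level was judged only from the pictures and from the low wrist moment.
- **Grip:** the fingers stood 17 mm apart, against an 18 mm arm, and the measured load of 6.5–7.8 N matches the lever's weight. Finger readings ran low on the bar as well.
- **Other things on the bench:** I saw no contact with any of them and they looked unmoved in the views I took, but I did not measure their positions again.

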